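# Loosen the hand nut of the wheel arbor that is due for a new wheel

## Task

Two look-alike wheel arbors stand on the bench, one with an ordinary thread and one with a reverse thread, and a new grey ring wheel lies in front of the one that is due for a change. Loosen the hand nut of that arbor by 60 degrees or more - try it one way, and if it feels solid turn it the other way - and let go. Leave the other arbor's nut tight and the new wheel where it lies.

Things in the scene. Friction and masses are not known exactly. Their poses are not given: they have to be found in the camera images.
- arbor_a: A wheel arbor, bolted to the bench: square grey cast base 116x116x14 mm on a round pedestal, a grey ring wheel (112 mm across, from 35 to 65 mm above the bench) clamped on it under a steel flange (92 mm across, top at 73 mm), and a steel hand nut on top. Origin on the spindle axis at bench level, z up.
- nut_a_grip (a point): Centre of the grip bar of arbor a's hand nut, on the spindle axis, 98 mm above the bench. The bar is upright-sided steel, 60 mm long (the point's x axis, turns with the nut), 16 mm thick (its y axis), reaching from 80 to 114 mm above the bench, with a 22 mm round neck below it down to the flange and the stud end standing 5 mm out of its top. Take it across the 16 mm.
- nut_a (a joint): Angle of that nut in rad: 0 = tight (as it starts), growing as it is loosened, whichever way that is; free to 2.6. Turns against a steady friction of about 0.12 N m and stays where it is left; does not rise. From tight, the tightening way is a hard stop at once. The two arbors have opposite threads: one loosens counter-clockwise seen from above, the other (reverse thread) clockwise; nothing on them shows which.
- arbor_b: A wheel arbor, bolted to the bench: square grey cast base 116x116x14 mm on a round pedestal, a grey ring wheel (112 mm across, from 35 to 65 mm above the bench) clamped on it under a steel flange (92 mm across, top at 73 mm), and a steel hand nut on top. Origin on the spindle axis at bench level, z up.
- nut_b_grip (a point): Centre of the grip bar of arbor b's hand nut, on the spindle axis, 98 mm above the bench. The bar is upright-sided steel, 60 mm long (the point's x axis, turns with the nut), 16 mm thick (its y axis), reaching from 80 to 114 mm above the bench, with a 22 mm round neck below it down to the flange and the stud end standing 5 mm out of its top. Take it across the 16 mm.
- nut_b (a joint): Angle of that nut in rad: 0 = tight (as it starts), growing as it is loosened, whichever way that is; free to 2.6. Turns against a steady friction of about 0.12 N m and stays where it is left; does not rise. From tight, the tightening way is a hard stop at once. The two arbors have opposite threads: one loosens counter-clockwise seen from above, the other (reverse thread) clockwise; nothing on them shows which.
- new_wheel: The new wheel: a loose flat grey ring, 112 mm across, 30 mm thick, lying on the bench, 14 to 26 cm from the arbor it belongs to (on the robot's side of it) and farther from the other. Origin at the centre of its underside.
Not all that is in view belongs to the job. There is more than one size of the new_wheel; the job needs the larger.

How it is judged:
By the outcome, as a careful person would: the job done as asked, in the order asked, and still so for the second after the job is handed in, with the robot touching nothing.
It also fails if it takes over 32 s, if anything falls off the work surface, if the arm or the gripper's body presses on something with over 40 N, if the wrist force passes 120 N, or if a joint passes its speed limit or range.

## Robot

A 7-joint arm with a two-finger parallel gripper is mounted at the origin on a cart in front of the work surface, level with it; the furniture and walls round the work are solid. World frame = base frame: x ahead of the robot, y to its left, z up, the work surface at z = 0. Lengths are in m, angles in rad, forces in N, time in s.
With the tool pointing down it reaches from about 0.425 to 0.925 m from the base axis. Payload 6.8 kg.
Tool frame: the origin (TCP) lies midway between the tips of the shut fingers; the grasp point (between the pads) lies 19 mm behind it; x points along the fingers, y is the direction in which the jaws open and shut, and the axes are right-handed (so a half turn about x gives the same grasp; the last joint's range is limited). The gripper opens to 85 mm and grips with 20 to 120 N. Pads are 22 mm wide; open, the fingers measure 114 mm over their backs; the gripper's body (76 mm by 85 mm) begins 54 mm behind the grasp point. The pads swing forward as they close: fully open they stand 13 mm farther back than shut.
Start: joints at [-1.338, 0.477, 0.022, 1.555, -0.011, 1.109, -0.083], TCP at [0.226, 0.636, 0.195] pointing down, gripper open.
Joint ranges: [-2.96, 2.96], [-0.34, 2.1], [-1.41, 1.46], [0.24, 2.44], [-1.37, 4.51], [0.17, 1.92], [-2.96, 2.96]. Speed limits (rad/s): [2.39, 2.39, 3.14, 3.14, 3.14, 3.14, 3.14].

## Interface

Orientations are given as a rotation vector (axis times angle).
In Python, from bench import r gives the robot as it stands.
- The arm moves only by the tool carry_out, never from a script. Its argument "targets" is one flat list of numbers, 7 for each row, row after row: the finger opening in m, from 0 to 0.0854, then the shift along the tool's x, y, z in m, then the turn, a rotation vector about the tool's x, y, z in units of 5 degrees (1.0 is 5 degrees). A call has 1 to 12 rows; each row is the pose to reach, as a shift and turn from the pose measured when the call began, along the tool's axes at that moment; what a row does not reach only later rows make up. A row lasts 1/8 s, in which the tool goes at most 62.5 mm and 10.7 degrees, less where a joint would pass 70% of its speed; a pose out of reach is approached as far as the arm can. A call with a gripper value outside its range is refused whole. The fingers move at their own pace and stop on an object; "squeeze" is the grip in N (left out, the last holds). Time passes only in rows, so rows that repeat a pose let the fingers close. It gives the time, the measured TCP pose, the force and the opening at its end, in the units of the state.
- r.get_obs(): the state, without advancing time (a new reading comes with each control period).
- r.grab_frame(name): name is "scene" or "side" or "wrist"; returns the picture (384x512x3 uint8, blue, green, red); there is no depth.
- r.camera_info(name): a dict with "fx", "fy", "cx", "cy" (pixels), "xyz" and "orientation" of the camera in the world. Camera axes: x right, y up, looking along -z (the intrinsics and any distortion apply to the point x, -y, -z); pixel columns grow to the right and rows downward; lengths in m; the calibration is good to about 2 mm. The wrist camera is an equidistant fisheye: a pixel r from the principal point sees the ray r / f radians off the axis. A picture is of the moment at which its call begins: read the wrist's pose just before it. camera_info takes no time and is no camera call; for the wrist camera it gives the pose at the moment of the call.
- r.hand_in(): hands the job in, once; it reports no verdict.
The state is a dict: "clock": time; "joints": joint angles; "qvel": joint speeds; "tau": joint torques, N m; "tcp_pos": TCP position; "orientation": TCP orientation; "contact_force": force on the tool from outside, world axes, zero at the start; "moment": the same for the moment, N m; "grip_width": finger opening in m.
Only numpy, scipy, OpenCV 4.12 (cv2) and the standard library are available. Lean on these libraries where they do the work, as an engineer would, in place of code of your own. Each camera call takes 0.05 s, during which the arm holds its last target. There are 200 camera calls.

## Working session

There is one attempt and no reset: what is moved stays moved. The work goes in short steps, Python scripts to look and compute and a tool call to move; the robot and the scene stay as the last step left them, time stands still between calls to the robot, and variables do not carry over. Pictures are saved under pics/ and viewed, about 8 in all and at most 12, crops included, and the job is handed in when it is done.

Besides the shell and the picture viewer there is one more tool, called after "Emit:" by a JSON object that holds its "op" and its "data". carry_out: Moves the arm, as the interface text tells. Its arguments: {"type":"object","properties":{"targets":{"type":"array","items":{"type":"number"}},"squeeze":{"type":"number"}},"required":["targets"]}

```bash
mkdir -p pics; ls; python3 - <<'E'
from bench import r
import cv2
for n in ("scene","side"):
    cv2.imwrite(f"pics/{n}0.png",r.grab_frame(n)); print(n,r.camera_info(n))
o=r.get_obs(); print(o)
print(r.camera_info("wrist"))
E
```

```text
pics
scene {'fx': 397.6001250273153, 'fy': 397.6001250273153, 'cx': 248.5341612517813, 'cy': 189.34208071385922, 'xyz': array([ 0.45033838, -0.3984965 ,  0.81067476]), 'orientation': array([ 0.59750266, -0.0358875 , -0.11394248])}
side {'fx': 368.883467397602, 'fy': 368.883467397602, 'cx': 257.66878358557955, 'cy': 189.70146840034755, 'xyz': array([0.38427056, 0.8047876 , 0.56644036]), 'orientation': array([ 0.11689541, -1.47744341, -2.62481007])}
{'clock': 0.1, 'joints': array([-1.33809443,  0.47773229,  0.02234889,  1.55634173, -0.01149512,
        1.10929005, -0.08310514]), 'qvel': array([ 0.00040373, -0.00241287,  0.00058925, -0.00341823,  0.00032929,
       -0.00036221, -0.00064536]), 'tau': array([ 3.93833499e-03, -5.97758925e+01,  1.61354821e+00, -2.81955171e+01,
        1.29009364e-02,  5.02801646e-03,  2.84422401e-05]), 'tcp_pos': array([0.22543725, 0.63561925, 0.19401773]), 'orientation': array([ 0.26613729,  1.5543556 , -0.26871741]), 'contact_force': array([-0.00587822,  0.788129  ,  0.53353293]), 'moment': array([-0.02026258,  0.01049578, -0.05145789]), 'grip_width': 0.08555904858027431}
{'fx': 297.3186396354542, 'fy': 297.3186396354542, 'cx': 256.77288655182645, 'cy': 196.1108265810727, 'xyz': array([0.15574643, 0.66109785, 0.37442747]), 'orientation': array([-0.25260714, -0.17660461,  1.22058634])}
```

View pics/scene0.png

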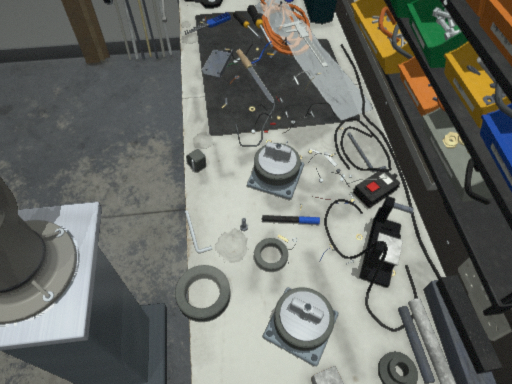

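View pics/side0.png

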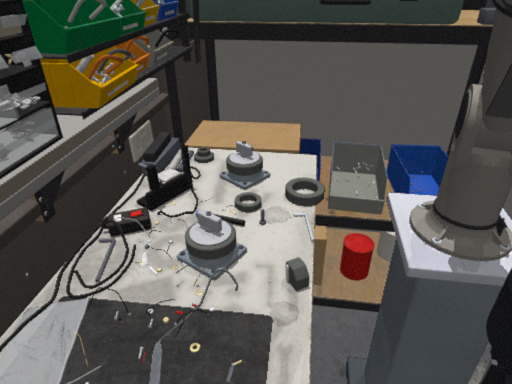

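The candidates for new_wheel in the scene view are the large ring (203,293), the small ring (270,254), and dark rings at (397,368) and (195,160). The arbors are at (277,165) and (305,320). Next I'll measure them and confirm in a crop.

```bash
cat > h.py <<'E'
import numpy as np, cv2
from scipy.spatial.transform import Rotation as R
def ray(ci,u,v,fish=False):
    a=np.array([(u-ci['cx'])/ci['fx'],(v-ci['cy'])/ci['fy']])
    if fish:
        t=np.hypot(*a); d=np.array([*(a/t*np.sin(t) if t else a),np.cos(t)])
    else: d=np.array([*a,1.])
    return R.from_rotvec(ci['orientation']).apply(d*[1,-1,-1])
def plane(ci,u,v,z,fish=False):
    d=ray(ci,u,v,fish); c=np.array(ci['xyz']); return c+d*(z-c[2])/d[2]
E
python3 - <<'E'
from h import *
from bench import r
ci=r.camera_info("scene"); cs=r.camera_info("side")
P=lambda n,u,v,z,c=ci: print(n,plane(c,u,v,z).round(3))
P("bigL",176,293,.02);P("bigR",230,293,.02);P("big",203,291,.03);P("smL",253,254,.01);P("smR",288,254,.01);P("small",270,253,.02)
P("dark",397,368,.02);P("dL",379,368,.02);P("dR",417,368,.02)
P("near nut",306,311,.114);P("near end1",291,316,.114);P("near end2",320,306,.114)
P("far nut",279,154,.114)
P("near nut S",209,221,.114,cs);P("far nut S",244,151,.1,cs);P("big S",305,187,.03,cs)
im=cv2.imread("pics/scene0.png")
cv2.imwrite("pics/c1.png",cv2.resize(im[130:384,165:425],None,fx=2.3,fy=2.3,interpolation=cv2.INTER_CUBIC))
E
```

```text
bigL [ 0.337 -0.101  0.02 ]
bigR [ 0.446 -0.114  0.02 ]
big [ 0.393 -0.107  0.03 ]
smL [ 0.505 -0.028  0.01 ]
smR [ 0.581 -0.037  0.01 ]
small [ 0.541 -0.035  0.02 ]
dark [ 0.739 -0.291  0.02 ]
dL [ 0.706 -0.287  0.02 ]
dR [ 0.776 -0.295  0.02 ]
near nut [ 0.576 -0.195  0.114]
near end1 [ 0.549 -0.201  0.114]
near end2 [ 0.603 -0.19   0.114]
far nut [0.586 0.161 0.114]
near nut S [0.579 0.205 0.114]
far nut S [ 0.573 -0.168  0.1  ]
big S [ 0.388 -0.103  0.03 ]
```

View pics/c1.png

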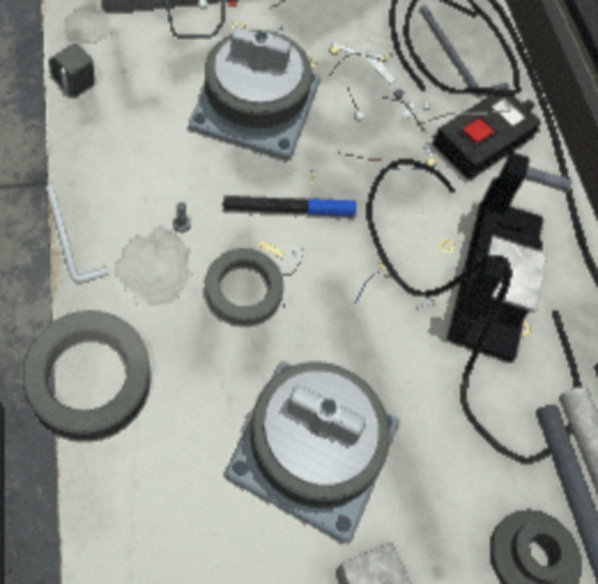

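The large ring (crop 88,374) measures about 110 mm across, the small one at most 76 mm. It lies 20 cm from the near arbor (0.58,-0.19), on the robot's side, and 33 cm from the far one. So the near arbor, at crop (320,430), is the one due.

```bash
cat >> h.py <<'E'
def goto(o,p,yaw,turn_limit=None):
    """shift (tool axes) and turn (5deg units) to reach p, tool down, tool y at world angle yaw (mod pi)"""
    T=R.from_rotvec(o['orientation']); out=[]
    for s in (0,np.pi):
        y=np.array([np.cos(yaw+s),np.sin(yaw+s),0]); x=np.array([0,0,-1.]); z=np.cross(x,y)
        D=R.from_matrix(np.c_[x,y,z]); out.append((T.inv()*D).as_rotvec()/np.radians(5))
    return T.inv().apply(np.array(p)-o['tcp_pos']).round(4),[t.round(2) for t in out]
E
python3 - <<'E'
from h import *
from bench import r
ci=r.camera_info("scene"); cs=r.camera_info("side")
w=lambda a,b:(165+a/2.3,130+b/2.3)
s=plane(ci,*w(327,407),.119)
e1=plane(ci,*w(294,393),.114);e2=plane(ci,*w(361,423),.114)
print(s,e1,e2,np.linalg.norm(e2-e1)); d=e2-e1; bar=np.arctan2(d[1],d[0]); print("bar deg",np.degrees(bar))
print("far side-check",plane(cs,244,146,.114))
o=r.get_obs(); print(R.from_rotvec(o['orientation']).as_matrix().round(3))
print(goto(o,[s[0],s[1],.23],bar+np.pi/2))
E
```

```text
[ 0.57893685 -0.19008476  0.119     ] [ 0.55667836 -0.17485245  0.114     ] [ 0.60307718 -0.20364572  0.114     ] 0.05460679871329789
bar deg -31.82210210576349
far side-check [ 0.57385852 -0.17234895  0.114     ]
[[-0.     0.334  0.942]
 [-0.002  0.942 -0.334]
 [-1.    -0.002  0.   ]]
(array([-0.0348, -0.6601,  0.6092]), [array([2.46, 0.  , 0.02]), array([-3.354e+01, -3.000e-02,  1.000e-02])])
```

Emit:
{"op": "carry_out", "data": {"targets": [0.085, -0.035, -0.66, 0.609, 2.46, 0, 0, 0.085, -0.035, -0.66, 0.609, 2.46, 0, 0, 0.085, -0.035, -0.66, 0.609, 2.46, 0, 0, 0.085, -0.035, -0.66, 0.609, 2.46, 0, 0, 0.085, -0.035, -0.66, 0.609, 2.46, 0, 0, 0.085, -0.035, -0.66, 0.609, 2.46, 0, 0, 0.085, -0.035, -0.66, 0.609, 2.46, 0, 0, 0.085, -0.035, -0.66, 0.609, 2.46, 0, 0, 0.085, -0.035, -0.66, 0.609, 2.46, 0, 0, 0.085, -0.035, -0.66, 0.609, 2.46, 0, 0, 0.085, -0.035, -0.66, 0.609, 2.46, 0, 0, 0.085, -0.035, -0.66, 0.609, 2.46, 0, 0]}}

```text
clock: 1.6
tcp_pos: [0.5206, -0.0546, 0.2244]
orientation: [0.434, 1.527, -0.436]
contact_force: [1.5, 1.5, 0.7]
grip_width: 0.0853
```

```bash
python3 - <<'E'
from h import *
from bench import r
print(goto(r.get_obs(),[.579,-.190,.23],np.radians(58.2)))
E
```

```text
(array([-0.0055, -0.0843,  0.121 ]), [array([0.  , 0.  , 0.01]), array([-3.6e+01, -2.0e-02,  1.0e-02])])
```

Emit:
{"op": "carry_out", "data": {"targets": [0.085, -0.005, -0.084, 0.121, 0, 0, 0, 0.085, -0.005, -0.084, 0.121, 0, 0, 0, 0.085, -0.005, -0.084, 0.121, 0, 0, 0, 0.085, -0.005, -0.084, 0.121, 0, 0, 0]}}

```text
clock: 2.1
tcp_pos: [0.5788, -0.1921, 0.229]
orientation: [0.436, 1.527, -0.44]
contact_force: [0.9, 0.3, 0.1]
grip_width: 0.085
```

```bash
python3 - <<'E'
from h import *
from bench import r
import json
ci=r.camera_info("wrist"); im=r.grab_frame("wrist"); o=r.get_obs()
print(o['joints'].round(2),o['tcp_pos'],ci)
json.dump({k:np.array(v).tolist() for k,v in ci.items()},open("w1.json","w"))
cv2.imwrite("pics/w1.png",im); 
E
```

```text
[-0.22  0.38  0.58  1.71 -0.22  1.12  1.43] [ 0.57868748 -0.18992972  0.22891728] {'fx': 297.3186396354542, 'fy': 297.3186396354542, 'cx': 256.77288655182645, 'cy': 196.1108265810727, 'xyz': array([ 0.51612439, -0.15221669,  0.40942515]), 'orientation': array([-0.26534258, -0.14403075,  1.0045889 ])}
```

View pics/w1.png

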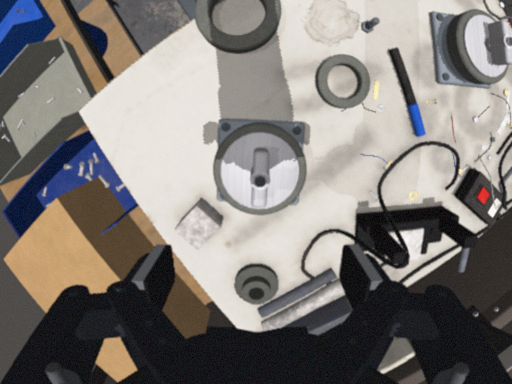

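The wrist view shows the due arbor with the nut's stud at about (260,180) and its bar nearly upright in the picture, between the fingers at (160,275) and (355,275). I'll enlarge it to get the bar angle.

```bash
python3 - <<'E'
import cv2
im=cv2.imread("pics/w1.png")
cv2.imwrite("pics/w1c.png",cv2.resize(im[115:220,205:315],None,fx=5,fy=5,interpolation=cv2.INTER_CUBIC))
E
```

```text
(no output)
```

View pics/w1c.png

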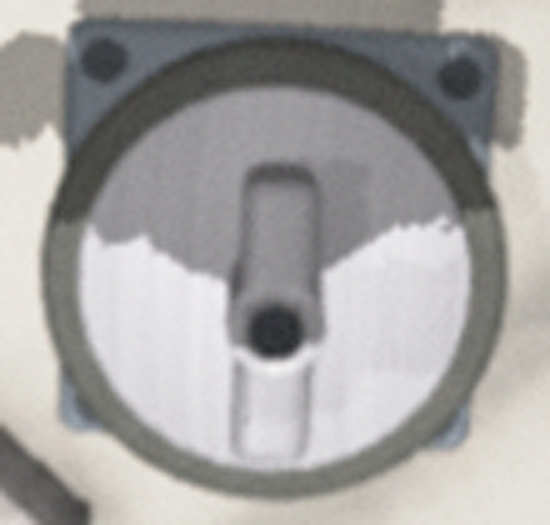

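The enlarged crop shows the bar's far end at (281,172), the stud at (275,330) and the near end at (271,458).

```bash
python3 - <<'E'
from h import *
from bench import r
ci=r.camera_info("wrist")
w=lambda a,b:(205+a/5,115+b/5)
e1=plane(ci,*w(281,172),.114,True);e2=plane(ci,*w(271,458),.114,True);s=plane(ci,*w(275,330),.119,True)
fl=plane(ci,*w(275,289),.073,True)
d=e2-e1;b=np.arctan2(d[1],d[0]);print(e1,e2,(e1+e2)/2,s,fl,np.linalg.norm(d),np.degrees(b))
o=r.get_obs();p=(e1+e2)/2*.5+s*.5
print(o['tcp_pos'],goto(o,[p[0],p[1],.084],b+np.pi/2))
E
```

```text
[ 0.55115937 -0.16770652  0.114     ] [ 0.60117745 -0.20105621  0.114     ] [ 0.57616841 -0.18438136  0.114     ] [ 0.57712198 -0.185248    0.119     ] [ 0.57851083 -0.18561775  0.073     ] 0.06011664321222577 -33.69348195373076
[ 0.57868748 -0.18992972  0.22891728] (array([ 0.1449,  0.0035, -0.0043]), [array([ 0.36, -0.01,  0.02]), array([-3.564e+01, -3.000e-02, -1.000e-02])])
```

Emit:
{"op": "carry_out", "data": {"targets": [0.06, 0.05, 0.003, -0.003, 0.36, 0, 0, 0.06, 0.1, 0.003, -0.003, 0.36, 0, 0, 0.06, 0.13, 0.003, -0.003, 0.36, 0, 0, 0.06, 0.145, 0.003, -0.003, 0.36, 0, 0, 0.06, 0.145, 0.003, -0.003, 0.36, 0, 0]}}

```text
clock: 2.78
tcp_pos: [0.5771, -0.1847, 0.0835]
orientation: [0.459, 1.524, -0.46]
contact_force: [-0.7, 0.3, 1.1]
grip_width: 0.0601
```

```bash
python3 - <<'E'
from h import *
from bench import r
ci=r.camera_info("wrist"); im=r.grab_frame("wrist")
cv2.imwrite("pics/w2.png",im); print(r.get_obs())
E
```

```text
{'clock': 2.825, 'joints': array([-0.16823615,  0.53455299,  0.50760881,  1.84624942, -0.33528926,
        0.84704129,  1.48911621]), 'qvel': array([ 2.55044654e-03, -1.59365514e-02,  1.16529169e-02, -1.67556827e-02,
        1.58367725e-04, -7.56088172e-04,  8.36319688e-05]), 'tau': array([-2.16225372e-01, -5.07822239e+01,  8.26916367e+00, -2.14113325e+01,
       -2.13368243e-02,  7.81173643e-03,  1.48267712e-02]), 'tcp_pos': array([ 0.57793664, -0.18536233,  0.08461987]), 'orientation': array([ 0.45879887,  1.52209998, -0.46058827]), 'contact_force': array([0.56699961, 0.27520142, 0.04180276]), 'moment': array([-0.01429619,  0.02057864, -0.01707243]), 'grip_width': 0.05969512400585997}
```

View pics/w2.png

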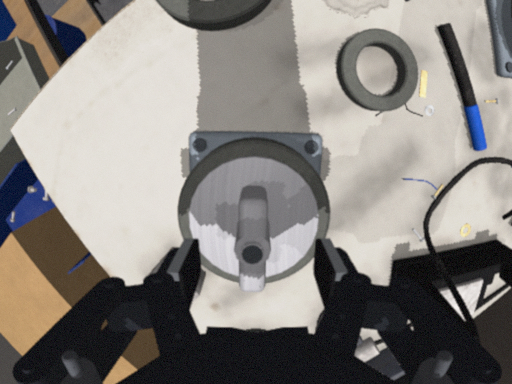

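The bar stands upright between the open fingers (inner edges about 195 and 318, stud at (252,253)), so the gripper is centred to within about 2 mm. Closing now.

Emit:
{"op": "carry_out", "data": {"targets": [0.0, 0, 0, 0, 0, 0, 0, 0.0, 0, 0, 0, 0, 0, 0, 0.0, 0, 0, 0, 0, 0, 0, 0.0, 0, 0, 0, 0, 0, 0, 0.0, 0, 0, 0, 0, 0, 0], "squeeze": 40}}

```text
clock: 3.45
tcp_pos: [0.5779, -0.1854, 0.0846]
orientation: [0.459, 1.522, -0.461]
contact_force: [-0.3, 0.5, -0.8]
grip_width: -0.0002
```

```bash
cat > st.py <<'E'
from h import *
from bench import r
o=r.get_obs(); M=R.from_rotvec(o['orientation']).as_matrix()
print(o['clock'],o['tcp_pos'].round(4),'yaw',np.degrees(np.arctan2(M[1,1],M[0,1])).round(2),'F',o['contact_force'].round(1),'M',o['moment'].round(3),'j7',o['joints'][6].round(3),'tau7',o['tau'][6].round(3),'g',o['grip_width'].round(4))
E
python3 st.py
```

```text
Traceback (most recent call last):
  File "st.py", line 4, in <module>
    print(o['clock'],o['tcp_pos'].round(4),'yaw',np.degrees(np.arctan2(M[1,1],M[0,1])).round(2),'F',o['contact_force'].round(1),'M',o['moment'].round(3),'j7',o['joints'][6].round(3),'tau7',o['tau'][6].round(3),'g',o['grip_width'].round(4))
                                                                                                                                                                                                                      ^^^^^^^^^^^^^^^^^^^^^
AttributeError: 'float' object has no attribute 'round'
```

The fingers shut fully without meeting the bar, so they aren't where I thought. I'll look before doing anything else.

```bash
sed -i "s/o\['grip_width'\].round(4)/o['grip_width']/" st.py; python3 st.py; python3 - <<'E'
from h import *
from bench import r
a=r.grab_frame("wrist");b=r.grab_frame("scene");c=r.grab_frame("side")
cv2.imwrite("pics/sc3.png",b)
f=lambda i:cv2.resize(i,(400,300),interpolation=cv2.INTER_AREA)
g=lambda i:cv2.resize(i,(400,300),interpolation=cv2.INTER_CUBIC)
cv2.imwrite("pics/m3.png",np.vstack([np.hstack([f(a),g(b[234:384,200:400])]),np.hstack([g(a[130:355,106:406]),g(c[100:220,170:330])])]))
E
```

```text
3.45 [ 0.5779 -0.1854  0.0846] yaw 56.37 F [-0.3  0.5 -0.8] M [-0.019 -0.017  0.02 ] j7 1.489 tau7 -0.0 g -0.000151249858786086
```

View pics/m3.png

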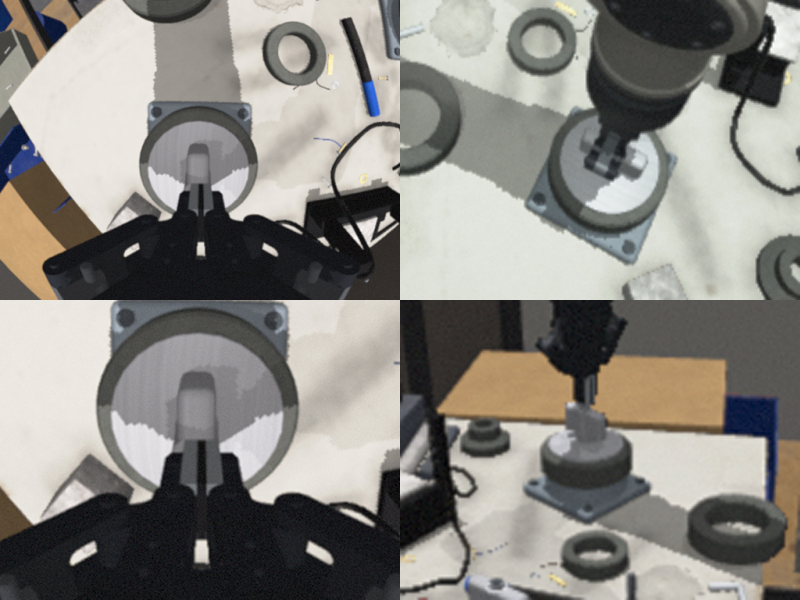

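```bash
python3 - <<'E'
from h import *
from bench import r
o=r.get_obs()
def proj(ci,p,fish=False):
    d=R.from_rotvec(ci['orientation']).inv().apply(np.array(p)-ci['xyz'])*[1,-1,-1]
    if fish:
        t=np.arctan2(np.hypot(d[0],d[1]),d[2]);n=d[:2]/np.hypot(d[0],d[1])*t
    else: n=d[:2]/d[2]
    return (n*[ci['fx'],ci['fy']]+[ci['cx'],ci['cy']]).round(1)
t=o['tcp_pos']
for n in("wrist","scene","side"):
    ci=r.camera_info(n)
    print(n,[proj(ci,p,n=="wrist") for p in (t,t+[0,0,.019],[.577,-.186,.119])])
s=cv2.imread("pics/side0.png");x=cv2.imread("pics/sc3.png")
a=r.grab_frame("side"); w=r.grab_frame("wrist"); cv2.imwrite("pics/w4raw.png",w)
g=lambda i:cv2.resize(i,(400,400),interpolation=cv2.INTER_CUBIC)
cv2.imwrite("pics/m4.png",np.hstack([g(a[120:200,205:285]),g(x[270:350,265:345])]))
E
```

```text
wrist [array([256.7, 226.2]), array([256.7, 238.2]), array([254.8, 249.4])]
scene [array([303.8, 310.5]), array([305. , 307.2]), array([305.6, 304.8])]
side [array([243.7, 153.1]), array([243.5, 147.3]), array([243.7, 142.5])]
```

View pics/m4.png

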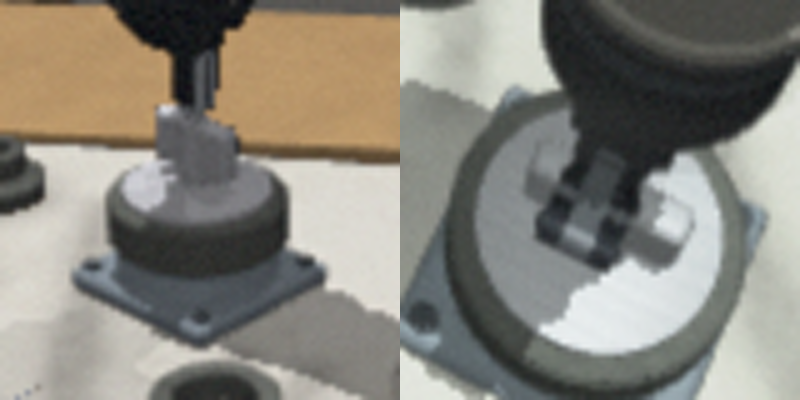

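```bash
python3 - <<'E'
import cv2,numpy as np
g=lambda n:cv2.resize(cv2.convertScaleAbs(cv2.imread(n)[170:320,190:320],alpha=1.6,beta=25),(390,450),interpolation=cv2.INTER_CUBIC)
cv2.imwrite("pics/m5.png",np.hstack([g("pics/w2.png"),g("pics/w4raw.png")]))
E
```

```text
(no output)
```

View pics/m5.png

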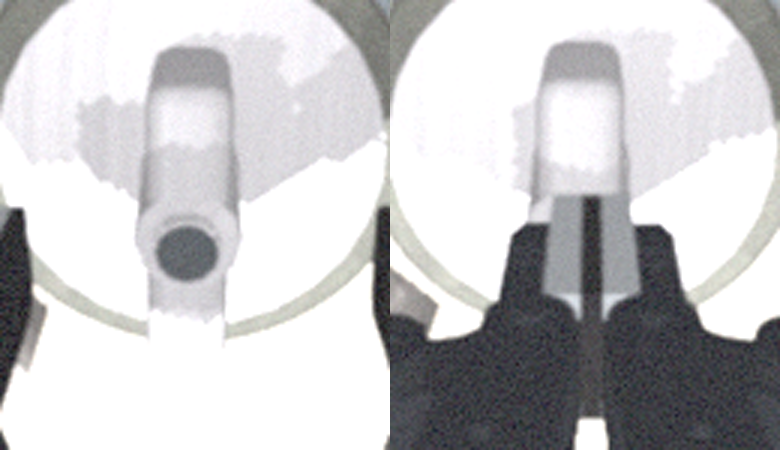

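The fingers did shut fully, with no force on them, so the tips must be above or beside the bar. I'll triangulate the stud without assuming a height.

```bash
python3 - <<'E'
from h import *
from bench import r
import json
c1=json.load(open("w1.json")); cw=r.camera_info("wrist"); cs=r.camera_info("scene")
L={'w1':(c1,205+275/5,115+330/5,True),'w2':(cw,190+187/3,170+252/3,True),'sc':(cs,307.2,307,False)}
def tri(ks):
    A=np.zeros((3,3));b=np.zeros(3)
    for k in ks:
        c,u,v,f=L[k];d=ray(c,u,v,f);d/=np.linalg.norm(d);Q=np.eye(3)-np.outer(d,d);A+=Q;b+=Q@np.array(c['xyz'])
    return np.linalg.solve(A,b).round(4)
for ks in (('w1','sc'),('w2','sc'),('w1','w2'),('w1','w2','sc')): print(ks,tri(ks))
print("cam-tcp in tool axes",[R.from_rotvec(r.get_obs()['orientation']).inv().apply(cw['xyz']-r.get_obs()['tcp_pos']).round(3)])
# shut tip, seen in wrist (257,235) and the scene
L['w2']=(cw,257,235,True)
for p in ((300,322),(305,305),(303,315)):
    L['sc']=(cs,*p,False); print(p,tri(('w2','sc')))
E
```

```text
('w1', 'sc') [ 0.5794 -0.1883  0.1125]
('w2', 'sc') [ 0.5795 -0.1894  0.1168]
('w1', 'w2') [ 0.5759 -0.1868  0.1254]
('w1', 'w2', 'sc') [ 0.579  -0.1889  0.1164]
cam-tcp in tool axes [array([-0.18 ,  0.   , -0.074])]
(300, 322) [ 0.5794 -0.1961  0.0676]
(305, 305) [ 0.5767 -0.1829  0.1064]
(303, 315) [ 0.5797 -0.1907  0.0819]
```

Emit:
{"op": "carry_out", "data": {"targets": [0.0, -0.03, 0, 0, 0, 0, 0, 0.0, -0.06, 0, 0, 0, 0, 0, 0.0, -0.06, 0, 0, 0, 0, 0]}}

```text
clock: 4.08
tcp_pos: [0.5796, -0.186, 0.1469]
orientation: [0.459, 1.518, -0.46]
contact_force: [0.7, -0.1, 0.2]
grip_width: -0.0002
```

```bash
python3 st.py; python3 - <<'E'
from h import *
from bench import r
b=r.grab_frame("scene");c=r.grab_frame("side"); w=r.grab_frame("wrist")
cv2.imwrite("pics/sc6.png",b);cv2.imwrite("pics/si6.png",c);cv2.imwrite("pics/w6.png",w)
g=lambda i:cv2.resize(i,(400,400),interpolation=cv2.INTER_CUBIC)
cv2.imwrite("pics/m6.png",np.hstack([g(c[100:180,205:285]),g(b[260:340,265:345])]))
E
```

```text
4.075 [ 0.5796 -0.186   0.1469] yaw 56.37 F [ 0.7 -0.1  0.2] M [ 0.029 -0.047  0.058] j7 1.45 tau7 -0.092 g -0.00015178834180050918
```

View pics/m6.png

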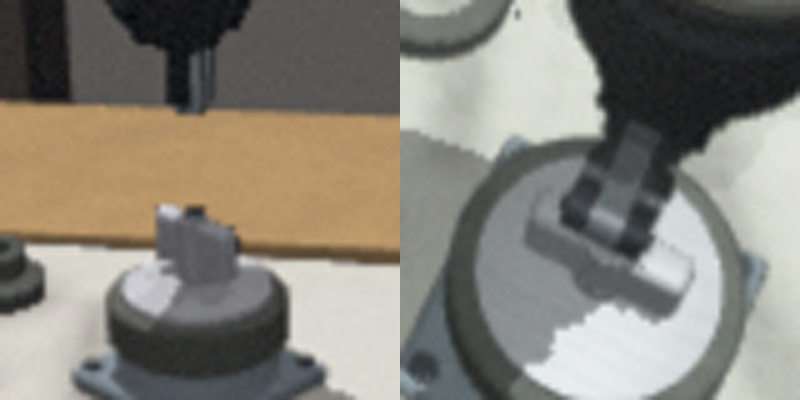

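```bash
python3 - <<'E'
from h import *
from bench import r
def tri(L):
    A=np.zeros((3,3));b=np.zeros(3)
    for c,u,v,f in L:
        d=ray(c,u,v,f);d/=np.linalg.norm(d);Q=np.eye(3)-np.outer(d,d);A+=Q;b+=Q@np.array(c['xyz'])
    x=np.linalg.solve(A,b)
    return x.round(4),[np.linalg.norm(np.cross(x-c['xyz'],ray(c,u,v,f)/np.linalg.norm(ray(c,u,v,f)))).round(4) for c,u,v,f in L]
s=r.camera_info("scene");d=r.camera_info("side");w=r.camera_info("wrist")
for p in ((306,307),(306,303),(310,301),(308,298)):
    print(p,tri([(s,*p,False),(d,243.6,122.4,False)]),tri([(s,*p,False),(w,257,236,True)]))
print('side+wrist',tri([(d,243.6,122.4,False),(w,257,236,True)]))
E
```

```text
(306, 307) (array([ 0.5733, -0.2052,  0.1733]), [np.float64(0.0063), np.float64(0.0063)]) (array([ 0.58  , -0.1924,  0.1354]), [np.float64(0.0064), np.float64(0.0064)])
(306, 303) (array([ 0.5732, -0.1997,  0.1756]), [np.float64(0.0053), np.float64(0.0053)]) (array([ 0.5779, -0.1894,  0.1455]), [np.float64(0.0047), np.float64(0.0047)])
(310, 301) (array([ 0.5765, -0.1982,  0.1768]), [np.float64(0.0018), np.float64(0.0018)]) (array([ 0.5816, -0.1884,  0.1458]), [np.float64(0.0009), np.float64(0.0009)])
(308, 298) (array([ 0.5747, -0.1933,  0.1785]), [np.float64(0.0026), np.float64(0.0026)]) (array([ 0.5777, -0.186 ,  0.1558]), [np.float64(0.0012), np.float64(0.0012)])
side+wrist (array([ 0.5716, -0.1789,  0.1837]), [np.float64(0.003), np.float64(0.003)])
```

Shutting fully with no contact at TCP z=0.085 means the real tips were above the stud top (0.119). The side view agrees: the tips are about 35 mm higher than the reported TCP. So I'll open, move 2.5 mm along -y to centre on the stud, and come down to a reported z of about 0.057. That puts the real tips at about 0.091.

Emit:
{"op": "carry_out", "data": {"targets": [0.06, 0, -0.0025, 0, 0, 0, 0, 0.06, 0, -0.0025, 0, 0, 0, 0, 0.06, 0.03, -0.0025, 0, 0, 0, 0, 0.06, 0.06, -0.0025, 0, 0, 0, 0, 0.06, 0.07, -0.0025, 0, 0, 0, 0, 0.06, 0.08, -0.0025, 0, 0, 0, 0, 0.06, 0.09, -0.0025, 0, 0, 0, 0, 0.06, 0.09, -0.0025, 0, 0, 0, 0]}}

```text
clock: 5.22
tcp_pos: [0.5756, -0.187, 0.0534]
orientation: [0.459, 1.524, -0.461]
contact_force: [-1.1, -0.4, -0.3]
grip_width: 0.06
```

```bash
python3 st.py
```

```text
5.225 [ 0.5756 -0.187   0.0534] yaw 56.39 F [-1.1 -0.4 -0.3] M [ 0.027 -0.009 -0.032] j7 1.516 tau7 0.039 g 0.059986047951544566
```

No contact on the way down. Closing gently.

Emit:
{"op": "carry_out", "data": {"targets": [0.0, 0, 0, 0, 0, 0, 0, 0.0, 0, 0, 0, 0, 0, 0, 0.0, 0, 0, 0, 0, 0, 0, 0.0, 0, 0, 0, 0, 0, 0, 0.0, 0, 0, 0, 0, 0, 0], "squeeze": 40}}

```text
clock: 5.85
tcp_pos: [0.5759, -0.1871, 0.054]
orientation: [0.459, 1.523, -0.46]
contact_force: [-0.7, 0.1, 5.9]
grip_width: 0.0149
```

```bash
python3 st.py
```

```text
5.85 [ 0.5759 -0.1871  0.054 ] yaw 56.38 F [-0.7  0.1  5.9] M [ 0.179  0.242 -0.072] j7 1.516 tau7 0.066 g 0.014941706158598826
```

The grip is on the bar (15 mm). Trying +5° about tool x, which is clockwise seen from above.

Emit:
{"op": "carry_out", "data": {"targets": [0.0, 0, 0, 0, 0.5, 0, 0, 0.0, 0, 0, 0, 1.0, 0, 0, 0.0, 0, 0, 0, 1.0, 0, 0]}}

```text
clock: 6.22
tcp_pos: [0.5763, -0.1872, 0.0541]
orientation: [0.525, 1.507, -0.528]
contact_force: [-0.5, -1.4, 2.8]
grip_width: 0.0153
```

```bash
python3 st.py
```

```text
6.225 [ 0.5763 -0.1872  0.0541] yaw 51.48 F [-0.5 -1.4  2.8] M [-0.283 -0.061  1.497] j7 1.445 tau7 -1.71 g 0.0153012580738383
```

The moment is 1.5 N m against a friction of 0.12 N m, so that way is solid. Now the other way, counter-clockwise, starting with a small turn.

Emit:
{"op": "carry_out", "data": {"targets": [0.0, 0, 0, 0, -1, 0, 0, 0.0, 0, 0, 0, -2, 0, 0, 0.0, 0, 0, 0, -3, 0, 0, 0.0, 0, 0, 0, -4, 0, 0, 0.0, 0, 0, 0, -4, 0, 0]}}

```text
clock: 6.85
tcp_pos: [0.5758, -0.1879, 0.054]
orientation: [0.255, 1.557, -0.258]
contact_force: [-1.2, -1.7, 1.2]
grip_width: 0.0155
```

```bash
python3 st.py
```

```text
6.85 [ 0.5758 -0.1879  0.054 ] yaw 71.29 F [-1.2 -1.7  1.2] M [-0.418  0.118  0.141] j7 1.728 tau7 0.253 g 0.015530776640857677
```

It turns freely, with the moment down to friction level. Continuing to about 77° in all.

Emit:
{"op": "carry_out", "data": {"targets": [0.0, 0, 0, 0, -1.25, 0, 0, 0.0, 0, 0, 0, -2.5, 0, 0, 0.0, 0, 0, 0, -3.75, 0, 0, 0.0, 0, 0, 0, -5, 0, 0, 0.0, 0, 0, 0, -6.25, 0, 0, 0.0, 0, 0, 0, -7.5, 0, 0, 0.0, 0, 0, 0, -8.75, 0, 0, 0.0, 0, 0, 0, -10, 0, 0, 0.0, 0, 0, 0, -11.25, 0, 0, 0.0, 0, 0, 0, -12.5, 0, 0, 0.0, 0, 0, 0, -12.5, 0, 0]}}

```text
clock: 8.22
tcp_pos: [0.5765, -0.1908, 0.054]
orientation: [-0.598, 1.489, 0.591]
contact_force: [3.5, -7.1, -2.1]
grip_width: 0.0153
```

```bash
python3 st.py
```

```text
8.225 [ 0.5765 -0.1908  0.054 ] yaw 133.55 F [ 3.5 -7.1 -2.1] M [-1.395 -0.647  0.112] j7 2.629 tau7 0.267 g 0.015257300593960105
```

Now letting go and going straight up.

Emit:
{"op": "carry_out", "data": {"targets": [0.06, 0, 0, 0, 0, 0, 0, 0.06, 0, 0, 0, 0, 0, 0, 0.06, 0, 0, 0, 0, 0, 0, 0.06, 0, 0, 0, 0, 0, 0, 0.06, -0.04, 0, 0, 0, 0, 0, 0.06, -0.09, 0, 0, 0, 0, 0, 0.06, -0.14, 0, 0, 0, 0, 0, 0.06, -0.18, 0, 0, 0, 0, 0, 0.06, -0.18, 0, 0, 0, 0, 0, 0.06, -0.18, 0, 0, 0, 0, 0]}}

```text
clock: 9.48
tcp_pos: [0.576, -0.1898, 0.2334]
orientation: [-0.597, 1.49, 0.592]
contact_force: [0.1, -0.1, -0.3]
grip_width: 0.0597
```

```bash
python3 st.py; python3 - <<'E'
from h import *
from bench import r
ci=r.camera_info("wrist"); w=r.grab_frame("wrist"); b=r.grab_frame("scene"); cv2.imwrite("pics/w7.png",w)
import json; json.dump({k:np.array(v).tolist() for k,v in ci.items()},open("w7.json","w"))
g=lambda i:cv2.resize(i,(400,400),interpolation=cv2.INTER_CUBIC)
cv2.imwrite("pics/m7.png",np.hstack([g(w[90:290,156:356]),cv2.resize(b[100:384,150:434],(400,400))]))
E
```

```text
9.475 [ 0.576  -0.1898  0.2334] yaw 133.56 F [ 0.1 -0.1 -0.3] M [0.001 0.025 0.013] j7 2.598 tau7 -0.003 g 0.05971972900234961
```

View pics/m7.png

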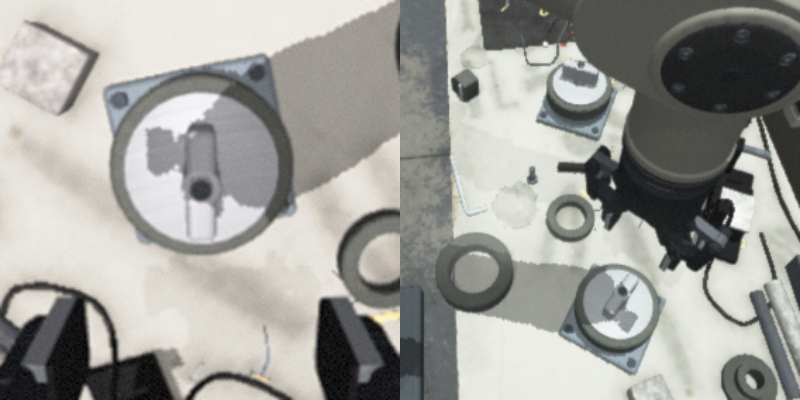

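The bar lies parallel to the turned gripper: far end at crop (201,127), near end at (201,236). It has clearly turned from its starting direction. The new wheel is still at scene (203,293). One number check, then I hand in.

```bash
python3 - <<'E'
from h import *
from bench import r
import json
c=json.load(open("w7.json"));w=lambda a,b:(156+a/2,90+b/2)
d=plane(c,*w(201,236),.114,True)-plane(c,*w(201,127),.114,True)
a=np.degrees(np.arctan2(d[1],d[0])); print("bar",a,"turned ccw",(a+33.7)%180)
r.hand_in()
E
```

```text
bar 43.518762574549314 turned ccw 77.21876257454932
the job is handed in; nothing more can be done
```

I loosened the due arbor's nut by about 77° counter-clockwise, let go, rose clear and handed the job in at about 9.6 s.

- **Which arbor:** the larger ring (about 110 mm across) lies 20 cm from the arbor at (0.58, -0.19) and 33 cm from the other one, so that was the nut to turn.
- **Feel of the thread:** clockwise felt solid, at 1.5 N m. Counter-clockwise turned freely, at about 0.14 N m.
- **Last checks:** the close wrist picture shows the bar 77° from where it started. The gripper is open, the force reads about zero, the new wheel is at the same pixels as before, and the arm never went near the other nut.
- **What went wrong or disagreed:** my first grasp closed on air. The real fingertips sat about 35 mm higher than the reported TCP, which I confirmed in the side view and corrected for by going lower. The two cameras also disagreed by about 5 mm on where the nut was.

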